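Cover the cheese sample on the judging table

TASK

Put the small dark-waxed round cheese in the middle of the round slate disc on the wooden board, label upwards and under the raised clear cover, and let go of it. Then lower the hinged cover gently, never letting it drop or slam, until it rests fully down over the cheese. Leave the other cheeses where they are.

Things in the scene. Friction and masses are not known exactly. Their poses are not given: they have to be found in the camera images.
- case: the fixed wooden tasting board, 250 x 270 mm and 22 mm thick, that carries the hinged cover. Origin under the board on the table (5 mm in front of, i.e. on the -x side of, the middle of its length); its x axis points level from the cover's knob side to the hinge side, z up. Its yaw differs from run to run by up to 0.2 rad
- mat (a point): centre of the dark slate disc (120 mm across, flush with the board) at the board's top face, 22 mm above the table; same axes as the board
- hinge (a point): middle of the cover's hinge line, at the far edge of the board, 22 mm above the table and 90 mm beyond the disc's centre; the hinge line runs along the board's y axis
- cover (a joint): angle of the clear cover in rad: 0 fully down on its stop, about 1.05 fully raised (stop); starts at 0.96 to 1.04. Hinged at its rear lower edge, about 0.45 kg. The stiff hinge (about 0.25 N m of friction) holds it by itself only above 0.5 to 0.6 rad; lower than that it falls shut unless held
- rim (a point): middle of the front lower edge of the cover, 200 mm from the hinge. The cover is a clear acrylic box, open below, with dark blue edge trim, 200 mm deep, 220 wide, 90 high, walls 4. Raised, it leans over the disc, this edge about 165 mm above the board and 10 to 30 mm on the robot's side of the disc's centre, so a hand coming straight down would hit it
- knob (a point): centre of the cover's pale wooden barrel knob, 22 mm in diameter, 30 mm long, flat ends facing along the hinge line (board y), 40 mm out from the front wall on a 12 mm stem; it turns with the cover. With the cover at angle a it lies, from the hinge, 240 cos a - 45 sin a mm towards the robot (board -x) and 240 sin a + 45 cos a mm up
- cheese_center (a point): centre (half-way up) of the small round cheese to be covered: an upright cylinder 60 mm in diameter and 55 mm high, about 0.17 kg, in dark brown wax with a yellow band round its side and a round yellow label 36 mm across on top (its z axis points up through the label). It starts on the table, label upwards
- wheel: bystander: small orange cheese wheel, 110 mm in diameter, 45 mm high; origin at the centre of its underside
- tub: bystander: cream tub with white lid, 90 mm in diameter, 58 mm high; origin at the centre of its underside
- drum: bystander: foil-wrapped cylindrical cheese, 70 mm in diameter, 72 mm high; origin at the centre of its underside
Not all that is in view belongs to the job. Several things look just like the part that bears cheese_center: the one meant starts farthest to the robot's left.

How it is judged (in metres and radians):
On the way, in this order (a step that is already met when the one before it is completed fails the run):
1. the dark-waxed cheese stands released on the disc while the cover is still raised (horizontal distance between cheese_center and mat below 0.028 m and z of cheese_center in the frame of mat between 0.02 and 0.035 m and angle between cheese_center's own z axis and vertical below 0.15 rad and contact force between the fingers and cheese below 0.2 N and value of joint cover above 0.5 rad), for 0.2 s.
2. the cover is fully down and at rest (value of joint cover below 0.02 rad and velocity of joint cover above -0.05 rad/s), for 0.2 s.
At the end, for the whole second after the job is handed in: the dark-waxed cheese stands released and at rest on the disc, label up (within 0.15 rad), its centre within 28 mm of the disc's centre, and the cover is fully down over it (below 0.02 rad) (horizontal distance between cheese_center and mat below 0.028 m and z of cheese_center in the frame of mat between 0.02 and 0.035 m and angle between cheese_center's own z axis and vertical below 0.15 rad and contact force between the fingers and cheese below 0.2 N and value of joint cover below 0.02 rad and linear speed of cheese below 0.02 m/s); the robot touches nothing.
It fails at once if the cover came down hard: faster than 1 rad/s within the last 0.12 rad above its stop (value of joint cover below 0.12 rad and velocity of joint cover below -1 rad/s).
It fails at once if the orange wheel was moved by more than 30 mm (distance of wheel from where it was at the start of the episode above 0.03 m).
It fails at once if the tub was moved by more than 30 mm (distance of tub from where it was at the start of the episode above 0.03 m).
It fails at once if the foil-wrapped cheese was moved by more than 30 mm (distance of drum from where it was at the start of the episode above 0.03 m).
It also fails if it takes over 62 s, if anything falls off the work surface, if the arm or the gripper's body presses on something with over 40 N, if the wrist force passes 120 N, or if a joint passes its speed limit or range.

ROBOT

A 6-joint arm with a two-finger parallel gripper is mounted at the origin on the work surface. World frame = base frame: x ahead of the robot, y to its left, z up, the work surface at z = 0. Lengths are in m, angles in degrees, forces in N, time in s.
With the tool pointing down it reaches from about 0.35 to 0.925 m from the base axis. Payload 6.4 kg.
Tool frame: the origin (TCP) lies midway between the tips of the shut fingers; the grasp point (between the pads) lies 19 mm behind it (bot.grip_point_offset is the distance from the TCP to the grasp point, in m); x points along the fingers, y is the direction in which the jaws open and shut, and the axes are right-handed (so a half turn about x gives the same grasp; the last joint's range is limited). The gripper opens to 85 mm and grips with 20 to 120 N. Pads are 22 mm wide; open, the fingers measure 114 mm over their backs; the gripper's body (76 mm by 85 mm) begins 54 mm behind the grasp point. The pads swing forward as they close: fully open they stand 13 mm farther back than shut.
Start: joints at [-84.746, 14.043, 89.255, -0, 76.702, -9.975], TCP at [0.171, -0.627, 0.211] pointing down, gripper open.
Joint ranges: [-179.41, 179.41], [-58.25, 129.5], [7.25, 145.43], [-54.29, 234.29], [11.92, 165.04], [-157.13, 157.13]. Speed limits (degrees/s): [147.25, 147.25, 180, 180, 180, 180].

INTERFACE

Orientations are given as a 3x3 rotation matrix whose columns are the frame's x, y, z axes.
In Python, from station import monitor, vision, finish_job, bot gives the robot as it stands.
- The arm moves only by the tool arm_command, never from a script. Its argument "plan" is one flat list of numbers, 6 for each row, row after row: the shift along the tool's x, y, z in units of 50 mm (1.0 is 50 mm), then the turn, a rotation vector about the tool's x, y, z in units of 10 degrees (1.0 is 10 degrees). A call has 1 to 5 rows; each row is the pose to reach, as a shift and turn from the pose commanded when the call began, along the tool's axes at that moment; what a row does not reach only later rows make up. A row lasts 1/8 s, in which the tool goes at most 62.5 mm and 10.7 degrees, less where a joint would pass 70% of its speed; a pose out of reach is approached as far as the arm can. A call with a gripper value outside its range is refused whole. "hand" is the closure, from 0 (fully open) to 1 (shut), set as the call begins (left out, the last holds). The fingers move at their own pace and stop on an object; "force" is the grip in N (left out, the last holds). Time passes only in rows, so rows that repeat a pose let the fingers close. It gives the time, the measured TCP pose, the force and the opening at its end, in the units of the state.
- monitor.read_state(): the state, without advancing time (a new reading comes with each control period).
- vision.snapshot(name): name is "scene" or "top" or "wrist"; returns the picture (384x512x3 uint8, red, green, blue); there is no depth.
- vision.calibration(name): a dict with "K" (3x3 intrinsics, pixels), "dist_coeffs" ([k1, k2, p1, p2, k3] as OpenCV has them; the pictures are not rectified), "R" (3x3) and "t" (3): a world point X has camera coordinates R X + t; the wrist camera has in their place "T_tool_cam" (4x4, takes a point from camera to tool coordinates, whose origin is the TCP and whose axes are the tool frame's). Camera axes: x right, y down, z forward; pixel columns grow to the right and rows downward; lengths in m; the calibration is good to about 2 mm. A picture is of the moment at which its call begins: read the wrist's pose just before it. calibration takes no time and is no camera call.
- finish_job(): hands the job in, once; it reports no verdict.
Trained networks look in the newest picture that a camera, given by its name, has taken for a name from the list of things; names that differ only in an ending like _2 or _b are one class to them, and where a whole thing is asked for, a point or a joint stands for the part that bears it (a point fixed in the world has none). Each returns a list of dicts, best first, with "score" (0 to 1); they miss things now and then, are a little off and sometimes report something else, mostly with a low value. They report only what shows in the picture. A call takes as long as a camera call. They do not tell look-alikes from the thing itself.
- vision.recognise(camera, target): "position" ([column, row] in pixels, amid what is visible of it).
The state is a dict: "t": time; "joints": joint angles; "qd": joint speeds; "joint_efforts": joint torques, N m; "eef_pos": TCP position; "ee_rot": TCP orientation; "ft_force": force on the tool from outside, world axes, zero at the start; "ft_torque": the same for the moment, N m; "grip_width": opening from 0.0 (shut) to 1.0 (fully open).
Only numpy, scipy, OpenCV 4.12 (cv2) and the standard library are available. Lean on these libraries where they do the work, as an engineer would, in place of code of your own. Each camera call takes 0.05 s, during which the arm holds its last target. There are 200 camera calls.

## Working session

There is one attempt and no reset: what is moved stays moved. The work goes in short steps, Python scripts to look and compute and a tool call to move; the robot and the scene stay as the last step left them, time stands still between calls to the robot, and variables do not carry over. Pictures are saved under pics/ and viewed, on a budget of 10 in all, crops included, one or two more only if the job needs it, and the job is handed in when it is done.

Besides the shell and the picture viewer there is one more tool, called after "Request:" as a command line: name --argument value ..., lists and objects as JSON in quotes. arm_command: Moves the arm, as the interface text tells. Its arguments: {"type":"object","properties":{"plan":{"type":"array","items":{"type":"number"}},"hand":{"type":"number"},"force":{"type":"number"}},"required":["plan"]}

```bash
mkdir -p pics; ls; cat > h.py <<'E'
import numpy as np, cv2
from station import monitor, vision, finish_job, bot
def snap(n,f):
    im=vision.snapshot(n); cv2.imwrite('pics/'+f,im[:,:,::-1]); return im
def cam(n,st=None):
    c=vision.calibration(n); K=np.array(c['K']);d=np.array(c['dist_coeffs'])
    if 'R' in c: return K,d,np.array(c['R']),np.array(c['t'])
    st=st or monitor.read_state(); T=np.eye(4);T[:3,:3]=st['ee_rot'];T[:3,3]=st['eef_pos']
    M=np.linalg.inv(T@np.array(c['T_tool_cam'])); return K,d,M[:3,:3],M[:3,3]
def ray(n,uv,st=None):
    K,d,R,t=cam(n,st); p=cv2.undistortPoints(np.array([[uv]],float),K,d)[0,0]
    return -R.T@t, R.T@np.array([p[0],p[1],1])
def atz(n,uv,z,st=None):
    o,v=ray(n,uv,st); return o+v*(z-o[2])/v[2]
def proj(n,X,st=None):
    K,d,R,t=cam(n,st); return cv2.projectPoints(np.array(X,float).reshape(-1,3),cv2.Rodrigues(R)[0],t,K,d)[0][:,0]
E
python3 - <<'E'
from h import *
a=snap('scene','s1.png');b=snap('top','t1.png')
z=dict(cheese_center=.0275,wheel=.0225,tub=.029,drum=.036,mat=.022,hinge=.022,knob=.22,rim=.187,case=.022)
for n in ('scene','top'):
    for k in z:
        for r in vision.recognise(n,k)[:5]: print(n,k,np.round(r['position']),round(r['score'],2),np.round(atz(n,r['position'],z[k]),3))
s=monitor.read_state();print(s['t'],s['eef_pos'],np.round(s['ee_rot'],3).tolist())
print(cam('scene'),cam('top'),bot.grip_point_offset)
E
```

```text
pics
scene cheese_center [191. 124.] 0.82 [ 0.357 -0.443  0.028]
scene cheese_center [208. 143.] 0.8 [ 0.412 -0.332  0.028]
scene tub [376. 207.] 0.6 [0.4   0.305 0.029]
scene drum [378. 207.] 0.86 [0.403 0.309 0.036]
scene mat [259. 218.] 0.95 [ 0.613 -0.013  0.022]
scene mat [376. 208.] 0.59 [0.399 0.304 0.022]
scene hinge [367. 257.] 0.57 [0.583 0.337 0.022]
scene hinge [258. 218.] 0.56 [ 0.611 -0.017  0.022]
scene hinge [254. 212.] 0.31 [ 0.601 -0.04   0.022]
scene knob [251. 218.] 0.83 [0.736 0.026 0.22 ]
scene knob [366. 258.] 0.69 [0.705 0.327 0.22 ]
scene rim [251. 214.] 0.59 [0.705 0.009 0.187]
scene rim [374. 208.] 0.39 [0.53  0.298 0.187]
scene case [260. 218.] 0.82 [ 0.609 -0.011  0.022]
top cheese_center [351. 242.] 0.95 [ 0.415 -0.322  0.027]
top cheese_center [402. 260.] 0.66 [ 0.37  -0.45   0.027]
top cheese_center [402. 229.] 0.61 [ 0.447 -0.452  0.027]
top wheel [346. 169.] 0.83 [ 0.604 -0.313  0.022]
top tub [ 89. 172.] 0.98 [0.599 0.347 0.029]
top drum [100. 250.] 0.8 [0.402 0.313 0.036]
top mat [221. 162.] 0.85 [0.624 0.011 0.022]
top hinge [222. 160.] 0.78 [0.62
[... 459 characters left out ...]
  ]]), array([-0.07575924,  0.        ,  0.        ,  0.        ,  0.        ]), array([[-0.4675856 ,  0.88393218,  0.00525463],
       [ 0.70581299,  0.37692902, -0.59979374],
       [-0.53215761, -0.27674613, -0.8001374 ]]), array([ 0.30503482, -0.32879794,  1.57032328])) (array([[376.30672901,   0.        , 252.6035911 ],
       [  0.        , 376.30672901, 187.17538043],
       [  0.        ,   0.        ,   1.        ]]), array([0.03264663, 0.        , 0.        , 0.        , 0.        ]), array([[-0.00661754, -0.99991458,  0.01127155],
       [-0.99843795,  0.00598157, -0.05555068],
       [ 0.05547851, -0.01162155, -0.99839224]]), array([-0.06730442,  0.55814879,  0.96425787])) 0.0187
```

```bash
cd pics; python3 -c "
import cv2,numpy as np
a=cv2.imread('s1.png');b=cv2.imread('t1.png')
cv2.imwrite('s1b.png',cv2.resize(a[90:330,150:470],(800,600),interpolation=cv2.INTER_CUBIC))
cv2.imwrite('t1b.png',cv2.resize(b[70:310,60:460],(800,480),interpolation=cv2.INTER_CUBIC))"
```

```text
(no output)
```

View pics/s1b.png

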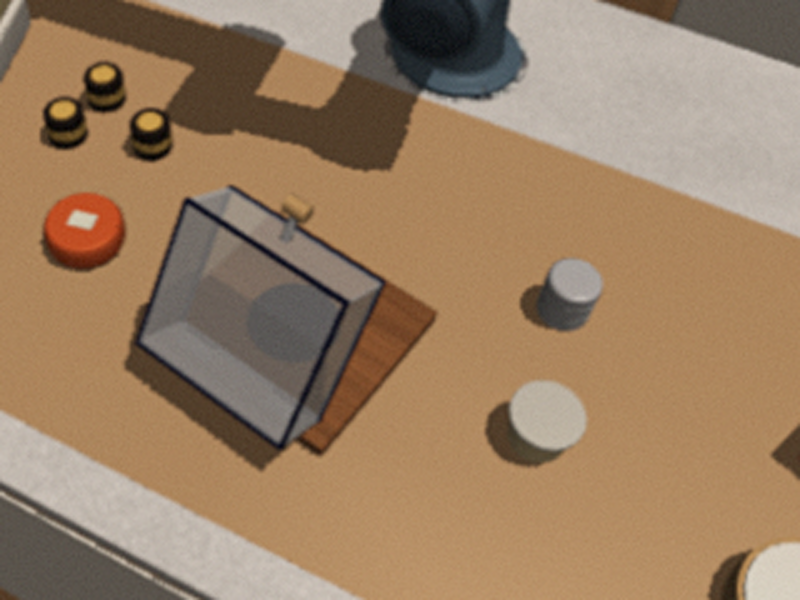

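View pics/t1b.png

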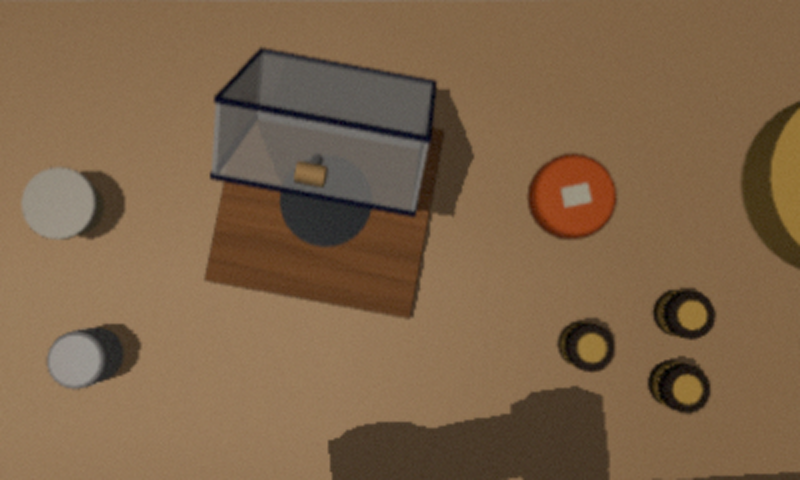

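The target is the cheese on the robot's left, nearest the board, with its label at about top pixel (356,244). The disc is at about (223,170), and the board's front corners are about (162,210) and (266,228).

```bash
python3 - <<'E'
from h import *
from scipy.optimize import least_squares
print([a for a in dir(bot) if a[0]!='_'])
im=cv2.imread('pics/t1.png'); hsv=cv2.cvtColor(im,cv2.COLOR_BGR2HSV)
# label yellow -> centres at z=.055
m=cv2.inRange(hsv,(15,90,110),(32,255,255))
n,l,s,c=cv2.connectedComponentsWithStats(m)
for i in range(1,n):
    if 60<s[i,4]<1500: print('label',s[i],np.round(c[i],1),np.round(atz('top',c[i],.055),4))
im2=cv2.imread('pics/s1.png'); m=cv2.inRange(cv2.cvtColor(im2,cv2.COLOR_BGR2HSV),(15,90,110),(32,255,255))
n,l,s,c=cv2.connectedComponentsWithStats(m)
for i in range(1,n):
    if 20<s[i,4]<1500: print('scene label',s[i],np.round(c[i],1),np.round(atz('scene',c[i],.055),4))
# board front corners and disc rim points by eye (top)
for p in [(162.5,210),(266,228.5),(280,135)]: print('corner',np.round(atz('top',p,.022),4))
# disc: bluish/gray below rim line
b,g,r=[im[...,i].astype(int) for i in range(3)]
m=((r-b)<15)&(b<90); m[:, :195]=0;m[:,250:]=0;m[:172]=0;m[200:]=0
cs,_=cv2.findContours(m.astype('uint8'),cv2.RETR_EXTERNAL,cv2.CHAIN_APPROX_NONE)
cc=max(cs,key=cv2.contourArea)[:,0]; cc=cc[(cc[:,1]>177)]
P=np.array([atz('top',p,.022)[:2] for p in cc]); 
f=least_squares(lambda q:np.hypot(*(P-q[:2]).T)-.06,[.61,0],loss='soft_l1',f_scale=.002); print('disc',len(cc),f.x,np.abs(f.fun).mean(), cc.min(0),cc.max(0))
E
```

```text
['MotionError', 'grip_point_offset']
label [207 152  15  10 108] [214.3 156.4] [0.6334 0.0252 0.055 ]
label [399 221  14  14 157] [405.7 227.2] [ 0.4537 -0.4498  0.055 ]
label [349 237  14  14 163] [355.5 243.6] [ 0.4138 -0.3246  0.055 ]
label [494 243  18  56 374] [505.3 264.3] [ 0.3624 -0.6891  0.055 ]
label [397 257  14  15 161] [403.4 264.2] [ 0.3629 -0.4411  0.055 ]
label [370 343 142  12 843] [449.8 350.4] [ 0.1568 -0.5452  0.055 ]
scene label [178   0  28  15 221] [190.6   6.1] [-0.3612 -0.9282  0.055 ]
scene label [458   0  54  42 758] [486.4  17.4] [-1.0448  0.4747  0.055 ]
scene label [121  16   8   8  36] [123.9  18.6] [-0.1039 -1.1605  0.055 ]
scene label [362  28  35  40 659] [379.5  48.6] [-0.4511  0.0553  0.055 ]
scene label [358  63  38  26 469] [375.7  75.6] [-0.2418  0.1     0.055 ]
scene label [389  65  28  12  81] [403.5  70.7] [-0.3378  0.1973  0.055 ]
scene label [146  71  30  11  83] [160.8  75.5] [ 0.1926 -0.7043  0.055 ]
scene label [418  73   8   7  24] [421.7  76.3] [-0.338   0.2778  0.055 ]
scene label [177  80  49  18 147] [197.4  87.9] [ 0.1908 -0.5196  0.055 ]
scene label [252 110  36  24 491] [269.6 121.9] [ 0.2325 -0.1687  0.055 ]
scene label [170 130  10   8  65] [174.7 133.5] [ 0.451  -0.4481  0.055 ]
scene label [205 135  10   7  60] [209.4 138.1] [ 0.4111 -0.323   0.055 ]
corner [0.5001 0.161  0.022 ]
corner [ 0.4507 -0.1045  0.022 ]
corner [ 0.6933 -0.1431  0.022 ]
disc 48 [0.60625688 0.00677887] 0.000769945908701539 [202 178] [243 192]
```

```bash
cat >> h.py <<'E'
from scipy.spatial.transform import Rotation as Ro
D=np.pi/180
def Rt(h,p):
    h*=D;p*=D; x=np.array([np.cos(h)*np.cos(p),np.sin(h)*np.cos(p),-np.sin(p)]); y=np.array([np.sin(h),-np.cos(h),0]); return np.c_[x,y,np.cross(x,y)]
def rel(P,R,P0=None,R0=None):
    if P0 is None: s=monitor.read_state(); P0,R0=np.array(s['eef_pos']),np.array(s['ee_rot'])
    return np.round(np.r_[R0.T@(np.array(P)-P0)/.05, Ro.from_matrix(R0.T@R).as_rotvec()/D/10],2).tolist()
CH=np.array([.4125,-.324,0]); MAT=np.array([.6055,.0055,.022]); YAW=-.184/D
def grasp(c,z,h,p,back=0,ahead=.024):
    R=Rt(h,p); return np.array([c[0],c[1],z])+R[:,0]*(ahead-back), R
E
python3 - <<'E'
from h import *
P,R=grasp(CH,.036,-30,45,.12); P[2]+=.03; print(P,rel(P,R))
E
```

```text
[ 0.35371225 -0.29005887  0.13388225] [1.53, -5.54, -5.3, 4.28, 4.26, 1.77]
```

Request:
arm_command --plan '[1.53,-5.54,-5.3,4.28,4.26,1.77,1.53,-5.54,-5.3,4.28,4.26,1.77,1.53,-5.54,-5.3,4.28,4.26,1.77,1.53,-5.54,-5.3,4.28,4.26,1.77,1.53,-5.54,-5.3,4.28,4.26,1.77]' --hand 0 --force 30

```text
t: 1.62
eef_pos: [0.3174, -0.357, 0.1495]
ee_rot: [[0.562, -0.405, -0.721], [-0.281, -0.914, 0.293], [-0.778, 0.038, -0.628]]
ft_force: [0.6, 0.4, 1.4]
grip_width: 1.004
```

```bash
python3 - <<'E'
from h import *
P,R=grasp(CH,.036,-30,45,.12); P[2]+=.03; print(P,rel(P,R)); s=monitor.read_state(); print(s['t'],s['joints'],s['eef_pos'])
E
```

```text
[ 0.35371225 -0.29005887  0.13388225] [0.27, -1.53, 0.07, 0.6, 0.6, 0.25]
1.625 [-80.15749657 -27.66729872 140.53252063  41.52358093  49.7625192
  10.26603356] [ 0.31741758 -0.35702026  0.14952047]
```

```bash
python3 - <<'E'
from h import *
P,R=grasp(CH,.036,-30,48); P[2]+=.1; print(P,rel(P,R))
E
```

```text
[ 0.42640762 -0.33202957  0.11816452] [1.57, -1.36, -1.03, 0.61, 0.3, 0.23]
```

Request:
arm_command --plan '[1.57,-1.36,-1.03,0.61,0.3,0.23,1.57,-1.36,-1.03,0.61,0.3,0.23,1.57,-1.36,-1.03,0.61,0.3,0.23,1.57,-1.36,-1.03,0.61,0.3,0.23]'

```text
t: 2.12
eef_pos: [0.4256, -0.3324, 0.1179]
ee_rot: [[0.578, -0.495, -0.648], [-0.33, -0.869, 0.369], [-0.746, 0.001, -0.666]]
ft_force: [-0.8, -0.3, 0.3]
grip_width: 1.002
```

```bash
python3 - <<'E'
from h import *
P,R=grasp(CH,.036,-30,48); P[2]+=.1; print(rel(P,R)); s=monitor.read_state(); print(s['t'],s['joints'],s['eef_pos'])
im=snap('wrist','w1.png'); 
for r in vision.recognise('wrist','cheese_center'): print(r)
m=cv2.inRange(cv2.cvtColor(im,cv2.COLOR_RGB2HSV),(15,90,110),(32,255,255))
n,l,st,c=cv2.connectedComponentsWithStats(m)
for i in range(1,n):
    if 100<st[i,4]: print('label',st[i],np.round(c[i],1),np.round(atz('wrist',c[i],.055,s),4))
print('pred label px',proj('wrist',[.4125,-.324,.055],s))
P,R=grasp(CH,.036,-30,48);print('down',rel(P,R))
E
```

```text
[0.0, -0.02, -0.01, 0.03, 0.02, 0.02]
2.125 [-60.42409017 -14.67246697 136.55535099  45.77397154  28.31218699
  23.90555157] [ 0.42555548 -0.33242761  0.11791957]
{'position': [337.8, 178.5], 'score': 0.87}
{'position': [397.3, 259.1], 'score': 0.68}
{'position': [244.6, 273.8], 'score': 0.59}
label [    0     0   512   365 91674] [264.8 146.9] [ 0.5109 -0.3951  0.055 ]
label [ 324  151   39   34 1038] [343.2 167.6] [ 0.4549 -0.4478  0.055 ]
label [ 379  235   44   45 1506] [400.6 257. ] [ 0.3635 -0.4387  0.055 ]
label [ 227  251   44   46 1565] [248.3 273.2] [ 0.4147 -0.3224  0.055 ]
label [ 75 362  37  22 400] [ 93.4 374.4] [ 0.4079 -0.1911  0.055 ]
label [392 363  35  21 371] [409.  374.2] [ 0.2959 -0.3881  0.055 ]
pred label px [[251.32936989 274.69872772]]
down [1.5, -0.05, 1.33, 0.02, 0.02, 0.01]
```

View pics/w1.png

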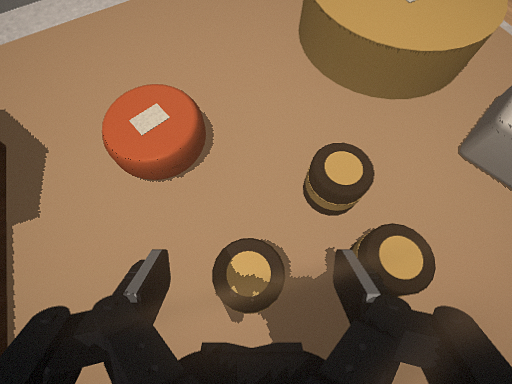

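The target cheese, label at (248,273), sits centred between the open fingers. The neighbours at (343,168) and (400,257) are clear of them. I'll descend.

Request:
arm_command --plan '[0.38,-0.01,0.33,0,0,0,0.75,-0.03,0.66,0,0,0,1.12,-0.04,1.0,0,0,0,1.48,-0.06,1.32,0,0,0,1.48,-0.06,1.32,0,0,0]'

```text
t: 2.85
eef_pos: [0.4254, -0.33, 0.0172]
ee_rot: [[0.576, -0.498, -0.648], [-0.33, -0.867, 0.373], [-0.748, -0.001, -0.664]]
ft_force: [-0.1, 0.9, -0.2]
grip_width: 1.001
```

Request:
arm_command --plan '[0,0,0,0,0,0,0,0,0,0,0,0,0,0,0,0,0,0,0,0,0,0,0,0,0,0,0,0,0,0]' --hand 1 --force 30

```text
t: 3.48
eef_pos: [0.4276, -0.3312, 0.0208]
ee_rot: [[0.58, -0.496, -0.647], [-0.333, -0.868, 0.367], [-0.744, 0.003, -0.669]]
ft_force: [-5.3, 2.3, 7.5]
grip_width: 0.683
```

```bash
python3 - <<'E'
from h import *
s=monitor.read_state(); print(s['t'],s['joints'],s['eef_pos'],s['grip_width'])
snap('wrist','w2.png')
P,R=grasp(CH,.136,-30,48);print('up',rel(P,R))
E
```

```text
3.475 [-60.01204161   1.58423066 136.58560214  79.05407873  19.97880822
 -11.92447107] [ 0.42762742 -0.3312489   0.02075983] 0.6832436801899747
up [-1.46, 0.03, -1.29, 0.03, 0.0, 0.01]
```

View pics/w2.png

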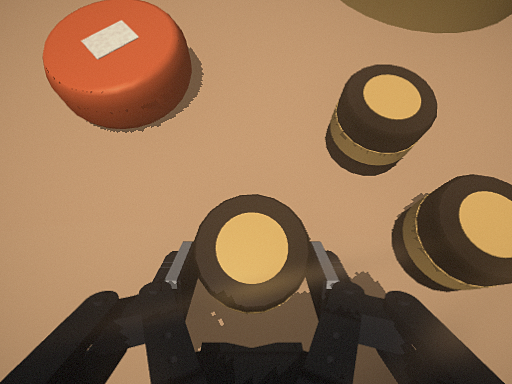

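Request:
arm_command --plan '[-0.4,0.01,-0.35,0,0,0,-0.8,0.02,-0.7,0,0,0,-1.46,0.03,-1.29,0.03,0,0.01,-1.46,0.03,-1.29,0.03,0,0.01]'

```text
t: 4.03
eef_pos: [0.4272, -0.3334, 0.1216]
ee_rot: [[0.581, -0.5, -0.642], [-0.339, -0.866, 0.367], [-0.74, 0.004, -0.672]]
ft_force: [1.0, 0.3, -1.6]
grip_width: 0.684
```

```bash
cat >> h.py <<'E'
OFF=np.array([-.0157,0,.0074])
def place(c,z,h=YAW,p=48.1):
    R=Rt(h,p); return np.array([c[0],c[1],z])-R@OFF, R
E
python3 - <<'E'
from h import *
print(np.round(vision.calibration('wrist')['T_tool_cam'],3))
s=monitor.read_state(); print(s['t'],s['eef_pos'],s['ft_force'],s['grip_width'])
im=vision.snapshot('wrist'); m=cv2.inRange(cv2.cvtColor(im,cv2.COLOR_RGB2HSV),(15,90,110),(32,255,255))
n,l,st,c=cv2.connectedComponentsWithStats(m)
for i in range(1,n):
    if 400<st[i,4]: print('label',st[i],np.round(c[i],1))
# predicted from OFF, label = centre +.0275 up
R=np.array(s['ee_rot']);X=np.array(s['eef_pos'])+R@OFF+[0,0,.0275];print('pred',proj('wrist',X,s))
x=np.array([np.cos(YAW*D),np.sin(YAW*D),0])
# knob/rim in the top picture -> cover angle
from scipy.optimize import minimize_scalar
hg=MAT+.09*x
kn=lambda a:hg-x*(.24*np.cos(a)-.045*np.sin(a))+[0,0,.24*np.sin(a)+.045*np.cos(a)]
for a in (.94,.98,1.02,1.06): print(a,np.round(proj('top',kn(a)),1),np.round(proj('scene',kn(a)),1), np.round(kn(a),3))
P1,R1=place(MAT-.14*x,.16); print('pre',P1,rel(P1,R1))
P2,R2=place(MAT,.08);print('mid',rel(P2,R2,P1,R1)); P3,R3=place(MAT,.0515);print('down',rel(P3,R3,P1,R1))
E
```

```text
[[ 0.    -0.32   0.947 -0.163]
 [ 1.     0.001  0.    -0.001]
 [-0.001  0.947  0.32  -0.083]
 [ 0.     0.     0.     1.   ]]
4.025 [ 0.4272187  -0.33340185  0.12159865] [ 0.97983651  0.28703816 -1.56624555] 0.6836742673630338
label [    0     0   512   384 87767] [274.5 140. ]
label [ 323  155   38   34 1016] [341.5 171.8]
label [ 215  212   73   73 4142] [251.4 247.9]
label [ 377  239   44   44 1494] [398.6 260.1]
label [ 185  278   86   74 2566] [221.3 321.7]
label [106 344  45  40 837] [132.1 366.9]
pred [[253.57636481 249.35344701]]
0.94 [[214.3 164.8]] [[270.7 171.7]] [0.591 0.008 0.242]
0.98 [[215.  160.2]] [[268.7 172.7]] [0.599 0.007 0.246]
1.02 [[215.6 155.5]] [[266.7 173.9]] [0.608 0.005 0.25 ]
1.06 [[216.3 150.7]] [[264.7 175.1]] [0.617 0.003 0.253]
pre [0.48358615 0.02818878 0.15325627] [-2.27, -6.81, 1.47, -1.44, -0.01, -1.3]
mid [3.06, -0.0, -1.02, 0.0, 0.0, 0.0]
down [3.49, -0.0, -0.63, 0.0, 0.0, 0.0]
```

The cover is at about 1.0 rad and the cheese is held as modelled. I'll insert it low from the robot's side, aiming 6 mm to the robot's side of the disc centre for clearance.

```bash
python3 - <<'E'
from h import *
x=np.array([np.cos(YAW*D),np.sin(YAW*D),0])
P1,R1=place(MAT-.15*x,.10); print('pre',P1,rel(P1,R1))
for d,z in ((-.07,.065),(-.006,.056),(-.006,.0505)):
    P2,R2=place(MAT+d*x,z);print(rel(P2,R2,P1,R1))
E
```

```text
pre [0.47375496 0.03001841 0.09325627] [-1.5, -6.74, 2.41, -1.44, -0.01, -1.3]
[1.59, 0.0, -0.72, 0.0, 0.0, 0.0]
[2.58, 0.0, -1.56, 0.0, 0.0, 0.0]
[2.66, 0.0, -1.48, 0.0, 0.0, 0.0]
```

Request:
arm_command --plan '[-0.6,-1.2,0.2,-0.25,0,-0.25,-1.0,-2.4,0.6,-0.5,0,-0.45,-1.2,-3.6,1.1,-0.8,0,-0.7,-1.35,-4.8,1.6,-1.1,0,-1.0,-1.5,-6.0,2.1,-1.3,0,-1.2]'

```text
t: 4.7
eef_pos: [0.4784, -0.0274, 0.1074]
ee_rot: [[0.647, -0.213, -0.732], [-0.137, -0.977, 0.164], [-0.75, -0.006, -0.661]]
ft_force: [0.5, -1.4, -2.3]
grip_width: 0.679
```

```bash
python3 - <<'E'
from h import *
x=np.array([np.cos(YAW*D),np.sin(YAW*D),0])
s=monitor.read_state(); print(s['t'],s['eef_pos'],s['ft_force'],s['grip_width'],s['joints'])
for d,z in ((-.15,.1),(-.07,.065),(-.006,.056),(-.006,.0505)):
    P2,R2=place(MAT+d*x,z);print(rel(P2,R2))
E
```

```text
4.7 [ 0.47836702 -0.02739753  0.10737464] [ 0.52472183 -1.43080323 -2.31222247] 0.6785069230094468 [-20.05065831 -25.99022024 145.42767188  15.71793658  20.16467402
  69.58764658]
[-0.0, -1.1, 0.44, -0.15, 0.05, -0.09]
[1.58, -1.15, -0.3, -0.15, 0.05, -0.09]
[2.56, -1.18, -1.14, -0.15, 0.05, -0.09]
[2.64, -1.18, -1.06, -0.15, 0.05, -0.09]
```

Request:
arm_command --plan '[0.4,-0.5,0.0,-0.1,0.02,-0.05,0.9,-1.1,-0.1,-0.15,0.05,-0.09,1.58,-1.15,-0.3,-0.15,0.05,-0.09,1.58,-1.15,-0.3,-0.15,0.05,-0.09]'

```text
t: 5.2
eef_pos: [0.5499, 0.0142, 0.078]
ee_rot: [[0.632, -0.185, -0.753], [-0.12, -0.983, 0.141], [-0.766, 0.001, -0.643]]
ft_force: [0.8, -0.2, -2.1]
grip_width: 0.684
```

```bash
python3 - <<'E'
from h import *
x=np.array([np.cos(YAW*D),np.sin(YAW*D),0])
s=monitor.read_state(); print(s['t'],s['eef_pos'],s['ft_force'],s['grip_width'],s['joints'])
for d,z in ((-.006,.056),(-.006,.0505)):
    P2,R2=place(MAT+d*x,z);print(rel(P2,R2))
snap('wrist','w3.png'); a=snap('scene','s3.png'); cv2.imwrite('pics/c3.png',np.hstack([cv2.imread('pics/w3.png'),cv2.resize(cv2.imread('pics/s3.png')[130:322,170:330],(320,384))])[:, :800])
E
```

```text
5.2 [0.54992289 0.01417092 0.07803824] [ 0.78280929 -0.17441004 -2.11249561] 0.6838346366508619 [-10.15129051  -6.22363798 134.21512034  -1.73472301  11.98537598
  92.02424502]
[1.29, -0.04, -0.64, -0.0, 0.19, -0.01]
[1.38, -0.04, -0.57, -0.0, 0.19, -0.01]
```

View pics/c3.png

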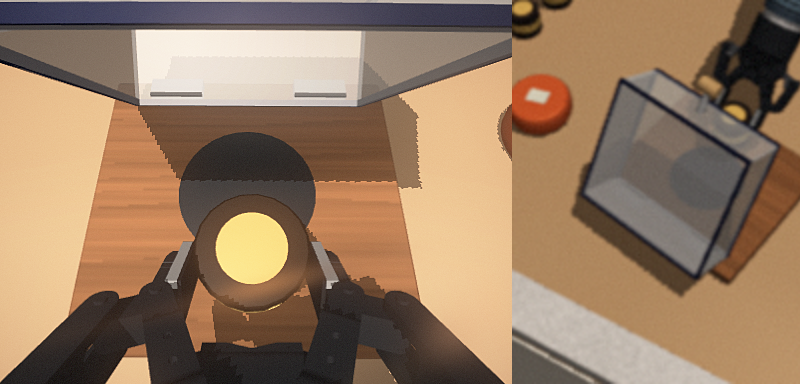

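The cheese is in the hand. The disc spans columns 179 to 316 and its top is at row 132. I'll check the disc centre with this closer view.

```bash
python3 - <<'E'
from h import *
from scipy.optimize import least_squares
pts=[(179,193),(316,193),(247,132),(192,160),(302,160)]
P=np.array([atz('wrist',p,.022)[:2] for p in pts]);f=least_squares(lambda q:np.hypot(*(P-q[:2]).T)-.06,[.61,0]);print(f.x,f.fun)
E
```

```text
[0.60100199 0.00822656] [-0.00030992  0.00019197  0.00094444 -0.0006126  -0.00119565]
```

Request:
arm_command --plan '[0.45,-0.03,-0.2,0,0.1,0,0.9,-0.05,-0.42,0,0.19,0,1.29,-0.06,-0.64,0,0.19,0,1.29,-0.06,-0.64,0,0.19,0,1.29,-0.06,-0.64,0,0.19,0]'

```text
t: 5.92
eef_pos: [0.6144, 0.0066, 0.0754]
ee_rot: [[0.626, -0.189, -0.757], [-0.124, -0.982, 0.142], [-0.77, 0.005, -0.638]]
ft_force: [0.3, 0.7, -2.1]
grip_width: 0.684
```

```bash
python3 - <<'E'
from h import *
x=np.array([np.cos(YAW*D),np.sin(YAW*D),0])
s=monitor.read_state(); print(s['t'],s['eef_pos'],s['ft_force'],s['grip_width'],s['joints'])
P2,R2=place(MAT-.006*x+[0,.001,0],.0505);print(rel(P2,R2)); print('cheese',np.array(s['eef_pos'])+np.array(s['ee_rot'])@OFF)
E
```

```text
5.925 [0.6143838  0.00663166 0.07537898] [ 0.26370205  0.66798859 -2.13516968] 0.6842227684802326 [ -9.41288379   3.46542751 124.96794527  -5.59528023  12.00842722
  96.43133369]
[0.5, 0.03, 0.38, -0.01, 0.23, -0.04]
cheese [0.59896093 0.00963665 0.08275156]
```

```bash
python3 - <<'E'
from h import *
C=np.array([.5985,.0075])
for h,z in ((2,.083),(13,.083),(13,.0505)):
  P2,R2=place(C,z,h,48.5);print(rel(P2,R2))
E
```

```text
[-0.01, -0.03, -0.01, -0.96, 0.19, -0.86]
[-0.03, -0.09, 0.01, -1.8, 0.19, -1.58]
[0.47, -0.09, 0.42, -1.8, 0.19, -1.58]
```

Request:
arm_command --plan '[-0.01,-0.03,-0.01,-0.6,0.1,-0.54,-0.01,-0.05,-0.01,-1.2,0.15,-1.08,-0.03,-0.09,0.01,-1.8,0.19,-1.58,-0.03,-0.09,0.01,-1.8,0.19,-1.58,-0.03,-0.09,0.01,-1.8,0.19,-1.58]'

```text
t: 6.55
eef_pos: [0.6118, 0.0114, 0.0737]
ee_rot: [[0.635, 0.184, -0.75], [0.122, -0.983, -0.138], [-0.763, -0.003, -0.647]]
ft_force: [-0.7, 0.7, -0.4]
grip_width: 0.685
```

```bash
python3 - <<'E'
from h import *
C=np.array([.5985,.0075])
s=monitor.read_state(); print(s['t'],s['eef_pos'],s['ft_force'],s['joints'])
for z in (.083,.0535,.05):
  P2,R2=place(C,z,13,48.5);print(rel(P2,R2))
E
```

```text
6.55 [0.61181715 0.01138476 0.07369056] [-0.68206189  0.70035609 -0.42526018] [-17.79354362   3.08053112 125.91701814  52.80283638  22.89886398
  17.1693605 ]
[-0.01, 0.01, -0.06, -0.19, 0.12, -0.14]
[0.44, 0.02, 0.32, -0.19, 0.12, -0.14]
[0.49, 0.02, 0.36, -0.19, 0.12, -0.14]
```

Request:
arm_command --plan '[0.1,0.02,0.05,-0.19,0.12,-0.14,0.25,0.02,0.17,-0.19,0.12,-0.14,0.4,0.02,0.29,-0.19,0.12,-0.14,0.44,0.02,0.33,-0.19,0.12,-0.14,0.44,0.02,0.33,-0.19,0.12,-0.14]'

```text
t: 7.18
eef_pos: [0.6142, 0.0103, 0.0462]
ee_rot: [[0.645, 0.221, -0.731], [0.146, -0.975, -0.165], [-0.75, -0.0, -0.662]]
ft_force: [-0.2, 0.0, -1.8]
grip_width: 0.682
```

```bash
python3 - <<'E'
from h import *
C=np.array([.5985,.0075])
s=monitor.read_state(); print(s['t'],s['eef_pos'],s['ft_force'],s['joints']);print('cheese',np.array(s['eef_pos'])+np.array(s['ee_rot'])@OFF)
for z in (.053,.050,.0485):
  P2,R2=place(C,z,13,48.5);print(rel(P2,R2))
E
```

```text
7.175 [0.61417429 0.010348   0.04618088] [-0.1772947   0.03210994 -1.84605156] [-18.81907922   7.34554369 125.84828598  65.13296363  22.46755867
   1.90790657]
cheese [0.59863016 0.00682685 0.0530534 ]
[0.0, -0.02, 0.0, -0.02, 0.01, -0.01]
[0.05, -0.02, 0.04, -0.02, 0.01, -0.01]
[0.07, -0.01, 0.06, -0.02, 0.01, -0.01]
```

Request:
arm_command --plan '[0.03,-0.02,0.02,0,0,0,0.06,-0.02,0.05,0,0,0,0.06,-0.02,0.05,0,0,0]'

```text
t: 7.55
eef_pos: [0.6149, 0.0112, 0.0427]
ee_rot: [[0.646, 0.221, -0.731], [0.147, -0.975, -0.165], [-0.749, -0.0, -0.662]]
ft_force: [-1.4, 0.8, 0.5]
grip_width: 0.686
```

Request:
arm_command --plan '[0,0,0,0,0,0,0,0,0,0,0,0,0,0,0,0,0,0,0,0,0,0,0,0]' --hand 0.02

```text
t: 8.05
eef_pos: [0.6148, 0.0111, 0.0424]
ee_rot: [[0.646, 0.221, -0.731], [0.146, -0.975, -0.165], [-0.749, -0.0, -0.662]]
ft_force: [0.0, 0.1, -0.4]
grip_width: 0.982
```

```bash
python3 - <<'E'
from h import *
s=monitor.read_state(); print(s['t'],s['eef_pos'],s['ft_force'],s['grip_width'],s['joints'])
im=snap('wrist','w4.png'); m=cv2.inRange(cv2.cvtColor(im,cv2.COLOR_RGB2HSV),(15,90,150),(32,255,255))
n,l,st,c=cv2.connectedComponentsWithStats(m)
for i in range(1,n):
    if 1000<st[i,4]: print('label',st[i],np.round(c[i],1),atz('wrist',c[i],.077,s))
E
```

```text
8.05 [0.6147503  0.01112283 0.04239603] [ 3.58126822e-04  1.49150086e-01 -4.34341270e-01] 0.9820350969948095 [-18.69747039   7.94629035 125.75807999  66.32346068  22.1708799
   0.71992209]
label [    0    44   152   269 20325] [ 50.2 152.3] [0.62869727 0.13280421 0.077     ]
label [ 215  214   73   72 4122] [251.1 249.3] [0.59992522 0.00800288 0.077     ]
label [ 487  255   25  114 1023] [503.3 317.2] [ 0.59488513 -0.11174567  0.077     ]
```

View pics/w4.png

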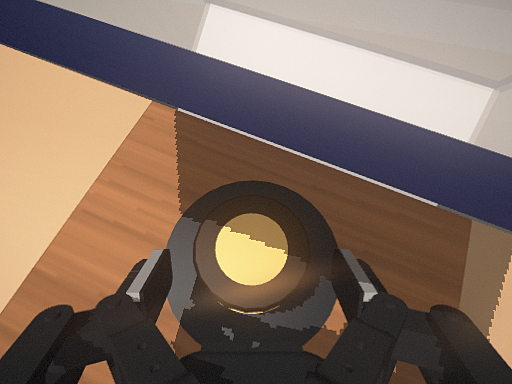

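The cheese is released upright at (0.600, 0.008), within about 4 mm of the disc centre. I'll retreat along the tool axis.

Request:
arm_command --plan '[-0.5,0,0,0,0,0,-1.1,0,0,0,0,0,-1.9,0,0,0,0,0,-2.6,0,0,0,0,0,-2.6,0,0,0,0,0]'

```text
t: 8.72
eef_pos: [0.5315, -0.0088, 0.1424]
ee_rot: [[0.65, 0.22, -0.728], [0.144, -0.976, -0.166], [-0.746, 0.003, -0.666]]
ft_force: [-0.0, 0.1, -0.3]
grip_width: 0.98
```

```bash
cat >> h.py <<'E'
MAT=np.array([.604,.007,.022]); X=np.array([np.cos(YAW*D),np.sin(YAW*D),0]); HG=MAT+.09*X
kn=lambda a:HG-X*(.24*np.cos(a)-.045*np.sin(a))+[0,0,.24*np.sin(a)+.045*np.cos(a)]
def kg(k,p,back=0,ahead=.0215,h=YAW):
    R=Rt(h,p); return k+R[:,0]*(ahead-back),R
E
python3 - <<'E'
from h import *
s=monitor.read_state(); print(s['t'],s['eef_pos'],s['ft_force'],s['joints'])
print(kn(1.0)); P,R=kg(kn(1.0),80,.09); 
A,RA=kg(kn(1.0)-.15*X+[0,0,.06],75); print(rel(A,RA)); print(P,rel(P,R))
E
```

```text
8.725 [ 0.53146711 -0.0087647   0.14242485] [-0.01623931  0.1373762  -0.28842336] [-26.22275038 -18.70806897 136.46878888  44.8303874   36.16658487
  20.08475968]
[0.60222413 0.0073305  0.24826664]
[-2.97, -1.13, -1.04, 2.07, -2.64, 1.1]
[0.59053002 0.00950683 0.31572597] [-1.77, -0.09, -3.23, 2.13, -3.13, 1.01]
```

Request:
arm_command --plan '[-0.8,-0.3,-0.2,0,0,0,-1.6,-0.6,-0.5,0.5,-0.6,0.3,-2.4,-0.9,-0.8,1.0,-1.2,0.5,-2.97,-1.13,-1.04,1.5,-1.9,0.8,-2.97,-1.13,-1.04,2.07,-2.64,1.1]'

```text
t: 9.35
eef_pos: [0.4616, 0.035, 0.289]
ee_rot: [[0.293, -0.147, -0.945], [-0.034, -0.989, 0.143], [-0.955, -0.009, -0.295]]
ft_force: [-0.8, -0.3, -1.1]
grip_width: 0.985
```

```bash
python3 - <<'E'
from h import *
s=monitor.read_state(); print(s['t'],s['eef_pos'],s['ft_force'],s['joints'])
P,R=kg(kn(1.0),80,.09); print(rel(P,R))
snap('wrist','w5.png'); print(proj('wrist',[kn(.97),kn(1.),kn(1.03)],s))
snap('top','t5.png')
for n in ('wrist','top'): print([(r['position'],r['score']) for r in vision.recognise(n,'knob')][:3])
E
```

```text
9.35 [0.46159009 0.03495221 0.28900995] [-0.76939722 -0.33269547 -1.06090459] [-10.4263664  -28.24248167 120.81721797   1.17573437  70.27987598
  87.85706142]
[0.26, 0.12, -2.67, 0.19, -0.72, 0.1]
[[261.01216105  50.00251903]
 [261.44425443  39.28878861]
 [261.88462626  28.32160304]]
[([264.8, 39.6], 0.83)]
[([221.0, 136.0], 0.88)]
```

View pics/w5.png

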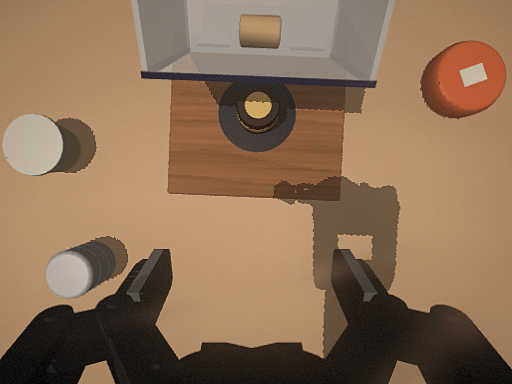

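The wrist view puts the knob at (260,31), which matches a cover angle of about 1.015 rad. The cheese stands centred on the disc at (258,105).

```bash
python3 - <<'E'
from h import *
A0=1.015; print(kn(A0))
P,R=kg(kn(A0),80,.08); print(rel(P,R)); P2,_=kg(kn(A0),80); print(rel(P2,R))
E
```

```text
[0.60557087 0.00670765 0.24961823]
[0.34, 0.14, -2.77, 0.22, -0.69, 0.12]
[1.93, 0.17, -2.58, 0.22, -0.69, 0.12]
```

Request:
arm_command --plan '[0.1,0.05,-0.9,0.1,-0.3,0.05,0.25,0.1,-1.8,0.22,-0.69,0.12,0.34,0.14,-2.77,0.22,-0.69,0.12,0.34,0.14,-2.77,0.22,-0.69,0.12,0.34,0.14,-2.77,0.22,-0.69,0.12]'

```text
t: 10.18
eef_pos: [0.594, 0.0068, 0.3076]
ee_rot: [[0.17, -0.186, -0.968], [-0.032, -0.983, 0.183], [-0.985, 0.0, -0.173]]
ft_force: [-0.9, 0.1, -0.2]
grip_width: 0.978
```

```bash
python3 - <<'E'
from h import *
s=monitor.read_state(); print(s['t'],s['eef_pos'],s['ft_force'],s['joints'])
A0=1.015; P2,R=kg(kn(A0),80); print(rel(P2,R)); print(proj('wrist',[kn(.97),kn(A0),kn(1.05)],s))
im=snap('wrist','w6.png'); print([(r['position'],r['score']) for r in vision.recognise('wrist','knob')][:3])
E
```

```text
10.175 [0.59404553 0.00683008 0.30755141] [-0.90367422  0.10815572 -0.17558122] [-10.22155876  -3.43988513  98.30695828  -0.09958687  75.19099257
  90.51520358]
[1.61, -0.04, -0.02, -0.02, 0.01, -0.0]
[[249.55232115 212.82430609]
 [249.48530603 201.88416701]
 [249.43264963 192.79212709]]
[([247.3, 136.2], 0.64)]
```

View pics/w6.png

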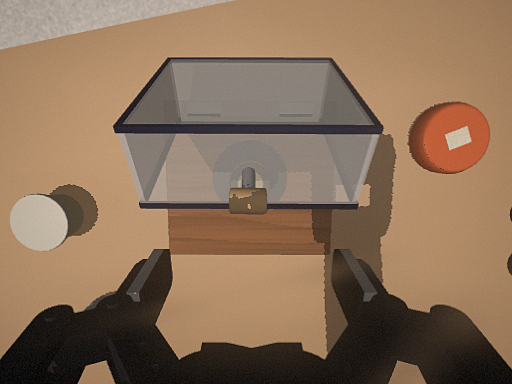

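The knob is at (248.5,200) against a predicted (249.5,202). I'll descend and grip.

Request:
arm_command --plan '[0.4,-0.01,-0.01,0,0,0,0.8,-0.02,-0.01,0,0,0,1.2,-0.03,-0.02,0,0,0,1.6,-0.03,-0.02,0,0,0,1.6,-0.03,-0.02,0,0,0]'

```text
t: 10.9
eef_pos: [0.6092, 0.0058, 0.2281]
ee_rot: [[0.168, -0.186, -0.968], [-0.033, -0.982, 0.183], [-0.985, 0.001, -0.171]]
ft_force: [-0.7, 0.3, 0.1]
grip_width: 0.977
```

Request:
arm_command --plan '[0,0,0,0,0,0,0,0,0,0,0,0,0,0,0,0,0,0,0,0,0,0,0,0,0,0,0,0,0,0]' --hand 1 --force 25

```text
t: 11.52
eef_pos: [0.6109, 0.0066, 0.2324]
ee_rot: [[0.175, -0.186, -0.967], [-0.032, -0.983, 0.183], [-0.984, -0.001, -0.177]]
ft_force: [-0.7, 5.6, 3.9]
grip_width: 0.342
```

```bash
python3 - <<'E'
from h import *
s=monitor.read_state(); print(s['t'],s['eef_pos'],s['ft_force'],s['grip_width'],s['joints'])
P0=np.array(s['eef_pos']);R0=np.array(s['ee_rot']); A0=1.015
for k in range(1,21):
    a=A0*(1-k/20); p=80-12*k/20
    # keep TCP-knob offset in tool frame
    o=R0.T@(P0-kn(A0)); R=Rt(YAW,p); print(k,round(a,3),rel(kn(a)+R@o,R,P0,R0))
print(o)
E
```

```text
11.525 [0.61092162 0.00659552 0.23240134] [-0.6643878   5.62257393  3.9135037 ] 0.34214930597575116 [-9.96916794e+00  1.58990622e+00  1.01170609e+02 -7.75181518e-02
  6.70187993e+01  9.07746573e+01]
1 0.964 [0.05, 0.0, 0.24, -0.02, 0.04, 0.0]
2 0.913 [0.12, 0.0, 0.47, -0.02, 0.1, 0.0]
3 0.863 [0.2, 0.0, 0.71, -0.02, 0.16, 0.0]
4 0.812 [0.28, 0.0, 0.93, -0.02, 0.22, 0.0]
5 0.761 [0.39, 0.0, 1.16, -0.02, 0.28, 0.0]
6 0.71 [0.5, 0.0, 1.37, -0.02, 0.34, 0.0]
7 0.66 [0.62, 0.01, 1.58, -0.02, 0.4, 0.0]
8 0.609 [0.75, 0.01, 1.79, -0.02, 0.46, 0.0]
9 0.558 [0.9, 0.01, 1.99, -0.02, 0.52, 0.0]
10 0.507 [1.05, 0.01, 2.18, -0.02, 0.58, 0.0]
11 0.457 [1.21, 0.01, 2.36, -0.02, 0.64, 0.0]
12 0.406 [1.39, 0.01, 2.53, -0.02, 0.7, 0.0]
13 0.355 [1.57, 0.01, 2.7, -0.02, 0.76, 0.0]
14 0.304 [1.76, 0.01, 2.85, -0.02, 0.82, 0.0]
15 0.254 [1.96, 0.01, 3.0, -0.02, 0.88, 0.0]
16 0.203 [2.16, 0.01, 3.13, -0.02, 0.94, 0.0]
17 0.152 [2.37, 0.01, 3.25, -0.02, 1.0, 0.0]
18 0.101 [2.59, 0.01, 3.37, -0.02, 1.06, 0.0]
19 0.051 [2.81, 0.01, 3.47, -0.02, 1.12, 0.0]
20 0.0 [3.04, 0.01, 3.56, -0.02, 1.18, 0.0]
[ 0.0178812  -0.00086602 -0.0021394 ]
```

Request:
arm_command --plan '[0.05,0,0.24,0,0.04,0,0.12,0,0.47,0,0.1,0,0.2,0,0.71,0,0.16,0,0.28,0,0.93,0,0.22,0,0.39,0,1.16,0,0.28,0]'

```text
t: 12.15
eef_pos: [0.5587, 0.0167, 0.2044]
ee_rot: [[0.224, -0.186, -0.957], [-0.041, -0.983, 0.181], [-0.974, -0.001, -0.228]]
ft_force: [-3.4, 7.2, 10.7]
grip_width: 0.335
```

```bash
cat > low.py <<'E'
from h import *
import sys
from scipy.optimize import minimize_scalar
s=monitor.read_state(); print(s['t'],s['eef_pos'],s['ft_force'],s['grip_width'],s['joints'])
P0=np.array(s['eef_pos']);R0=np.array(s['ee_rot']);o=np.array([.0179,-.0009,-.0021])
K=P0-R0@o; f=minimize_scalar(lambda a:np.linalg.norm(kn(a)-K),bounds=(-.1,1.1),method='bounded'); A=f.x
p0=np.degrees(np.arcsin(-R0[2,0])); print('angle',A,'resid',f.fun,'pitch',p0)
st=float(sys.argv[1])
for k in range(1,6):
    a=A-st*k; R=Rt(YAW,p0-12*st*k); print(round(a,3),rel(kn(a)+R@o-(kn(A)-K),R,P0,R0))
E
python3 low.py .05; python3 - <<'E'
from h import *
snap('scene','s6.png'); im=cv2.imread('pics/s6.png'); cv2.imwrite('pics/s6b.png',cv2.resize(im[130:322,150:406],(800,600),interpolation=cv2.INTER_CUBIC))
E
```

```text
12.15 [0.5586897  0.01666429 0.20435534] [-3.37577368  7.15090147 10.66607265] 0.33509266135335086 [ -9.85605834  -6.04570615 111.88676061  -0.13079912  60.97953537
  90.91507273]
angle 0.7649243635746888 resid 0.0008473798715761401 pitch 76.82003897418595
0.715 [0.1, 0.0, 0.22, -0.02, 0.06, 0.0]
0.665 [0.21, 0.0, 0.43, -0.02, 0.12, 0.0]
0.615 [0.33, 0.0, 0.64, -0.02, 0.18, 0.0]
0.565 [0.46, 0.0, 0.85, -0.02, 0.24, 0.0]
0.515 [0.6, 0.0, 1.04, -0.02, 0.3, 0.0]
```

View pics/s6b.png

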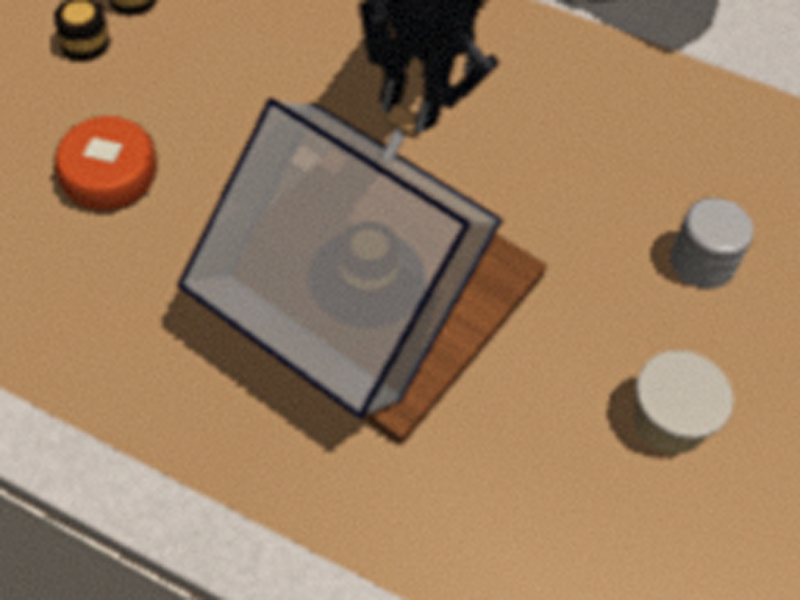

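The cover is following the hand. The knob is between the fingers at about (405,115) in the crop, and the cheese stands on the disc under the cover.

Request:
arm_command --plan '[0.1,0,0.22,0,0.06,0,0.21,0,0.43,0,0.12,0,0.33,0,0.64,0,0.18,0,0.46,0,0.85,0,0.24,0,0.6,0,1.04,0,0.3,0]'

```text
t: 12.82
eef_pos: [0.5142, 0.0253, 0.1621]
ee_rot: [[0.27, -0.186, -0.945], [-0.049, -0.983, 0.179], [-0.962, -0.002, -0.275]]
ft_force: [-6.9, 8.5, 8.8]
grip_width: 0.339
```

```bash
python3 low.py .045
```

```text
12.825 [0.51415925 0.02528553 0.16205595] [-6.91539743  8.49377866  8.75541314] 0.33857621059309934 [ -9.7268244  -11.54138262 121.72872394  -0.20908774  53.87742008
  91.0956669 ]
angle 0.507879450047728 resid 0.0011981705955064394 pitch 74.06370793590486
0.463 [0.13, 0.0, 0.18, -0.02, 0.05, 0.01]
0.418 [0.26, 0.0, 0.34, -0.02, 0.11, 0.01]
0.373 [0.41, 0.0, 0.51, -0.02, 0.16, 0.01]
0.328 [0.56, 0.0, 0.66, -0.02, 0.22, 0.01]
0.283 [0.71, 0.0, 0.81, -0.02, 0.27, 0.01]
```

Request:
arm_command --plan '[0.13,0,0.18,0,0.05,0,0.26,0,0.34,0,0.11,0,0.41,0,0.51,0,0.16,0,0.56,0,0.66,0,0.22,0,0.71,0,0.81,0,0.27,0]'

```text
t: 13.45
eef_pos: [0.4842, 0.0311, 0.1149]
ee_rot: [[0.311, -0.186, -0.932], [-0.057, -0.983, 0.177], [-0.949, -0.002, -0.316]]
ft_force: [-5.8, 11.7, 5.4]
grip_width: 0.337
```

```bash
python3 low.py .04
```

```text
13.45 [0.48419941 0.03105576 0.11490679] [-5.76966727 11.65748064  5.39365561] 0.33676037950694526 [ -9.61448489 -13.62174937 129.25957829  -0.32212475  45.92939693
  91.30598575]
angle 0.2757659567075406 resid 0.001528223877544316 pitch 71.56537092143864
0.236 [0.14, 0.0, 0.13, -0.02, 0.05, 0.01]
0.196 [0.29, 0.0, 0.26, -0.02, 0.1, 0.01]
0.156 [0.44, 0.0, 0.38, -0.02, 0.14, 0.01]
0.116 [0.59, 0.0, 0.49, -0.02, 0.19, 0.01]
0.076 [0.75, 0.0, 0.6, -0.02, 0.24, 0.01]
```

Request:
arm_command --plan '[0.14,-0.01,0.13,0,0.05,0,0.29,-0.02,0.26,0,0.1,0,0.44,-0.03,0.38,0,0.14,0,0.59,-0.03,0.49,0,0.19,0,0.75,-0.03,0.6,0,0.24,0]'

```text
t: 14.08
eef_pos: [0.4669, 0.0344, 0.0684]
ee_rot: [[0.346, -0.186, -0.92], [-0.067, -0.983, 0.174], [-0.936, 0.001, -0.353]]
ft_force: [-7.5, 4.3, 3.8]
grip_width: 0.341
```

```bash
python3 low.py .025
```

```text
14.075 [0.46690965 0.03444517 0.06843049] [-7.46547709  4.2567317   3.81426054] 0.34086471019507764 [ -9.37908983 -12.19311597 134.27025959  -0.86881408  37.28263493
  91.91465907]
angle 0.07114615611948064 resid 0.0022080970406512333 pitch 69.35018928767911
0.046 [0.1, -0.0, 0.07, -0.01, 0.03, -0.01]
0.021 [0.2, -0.0, 0.13, -0.01, 0.06, -0.01]
-0.004 [0.31, -0.0, 0.19, -0.01, 0.09, -0.01]
-0.029 [0.41, -0.0, 0.25, -0.01, 0.12, -0.01]
-0.054 [0.52, -0.0, 0.31, -0.01, 0.15, -0.01]
```

Request:
arm_command --plan '[0.06,0,0.05,0,0.02,0,0.12,0,0.09,0,0.04,0,0.18,0,0.12,0,0.06,0,0.24,0,0.16,0,0.08,0,0.31,0,0.19,0,0.09,0]'

```text
t: 14.7
eef_pos: [0.4627, 0.0353, 0.0499]
ee_rot: [[0.358, -0.186, -0.915], [-0.069, -0.983, 0.173], [-0.931, 0.001, -0.365]]
ft_force: [-12.1, 5.7, 3.9]
grip_width: 0.336
```

```bash
python3 low.py .02
```

```text
14.7 [0.46265244 0.03525982 0.04991619] [-12.07114673   5.70741407   3.92618271] 0.33613225776780586 [ -9.34852578 -10.66574373 135.62496728  -0.99865373  33.65759784
  92.07372777]
angle -0.006671476627839219 resid 0.00259032091231541 pitch 68.60598186441668
-0.027 [0.08, -0.0, 0.05, -0.01, 0.02, -0.01]
-0.047 [0.17, -0.0, 0.1, -0.01, 0.05, -0.01]
-0.067 [0.25, -0.0, 0.14, -0.01, 0.07, -0.01]
-0.087 [0.34, -0.0, 0.19, -0.01, 0.1, -0.01]
-0.107 [0.43, -0.0, 0.23, -0.01, 0.12, -0.01]
```

Request:
arm_command --plan '[0.03,0,0.03,0,0,0,0.06,0,0.06,0,0,0,0.1,0,0.08,0,0,0,0.1,0,0.08,0,0,0]'

```text
t: 15.2
eef_pos: [0.4616, 0.0355, 0.0444]
ee_rot: [[0.36, -0.186, -0.914], [-0.069, -0.983, 0.172], [-0.93, 0.001, -0.366]]
ft_force: [-9.5, 5.7, 4.1]
grip_width: 0.339
```

```bash
python3 low.py .02; python3 - <<'E'
from h import *
snap('scene','s7.png'); im=cv2.imread('pics/s7.png'); cv2.imwrite('pics/s7b.png',cv2.resize(im[130:322,150:406],(800,600),interpolation=cv2.INTER_CUBIC))
E
```

```text
15.2 [0.46162095 0.03545138 0.04444838] [-9.50782317  5.70794908  4.06304151] 0.3386240936702642 [ -9.34300633 -10.06796268 135.89388249  -1.0332403   32.68969541
  92.1098206 ]
angle -0.0293207219184752 resid 0.002726580560908866 pitch 68.50447907884266
-0.049 [0.08, -0.0, 0.05, -0.01, 0.02, -0.01]
-0.069 [0.17, -0.0, 0.09, -0.01, 0.05, -0.01]
-0.089 [0.26, -0.0, 0.14, -0.01, 0.07, -0.01]
-0.109 [0.34, -0.0, 0.18, -0.01, 0.1, -0.01]
-0.129 [0.43, -0.0, 0.22, -0.01, 0.12, -0.01]
```

View pics/s7b.png

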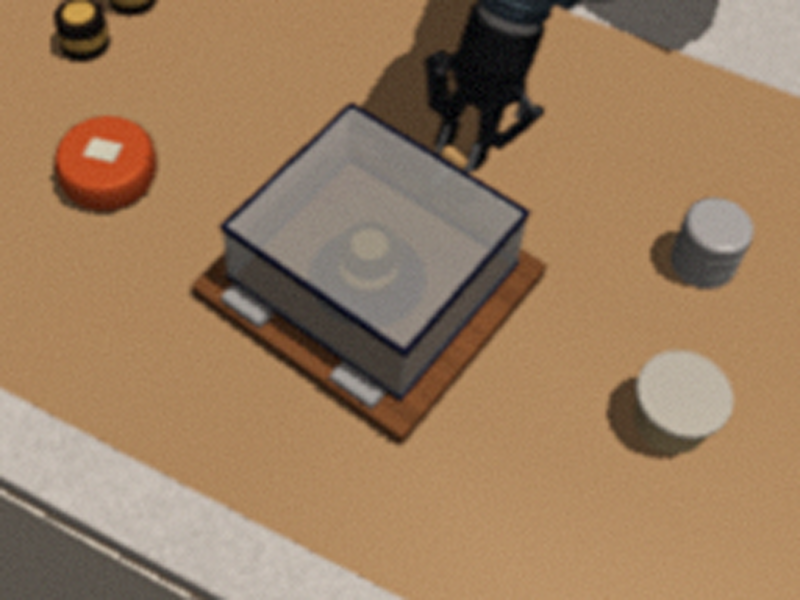

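The cover is nearly down, but there's no reaction force from the stop yet. I'll continue in small steps until it shows.

Request:
arm_command --plan '[0.03,0,0.02,0,0,0,0.06,0,0.05,0,0,0,0.1,0,0.07,0,0,0,0.1,0,0.07,0,0,0]'

```text
t: 15.75
eef_pos: [0.4634, 0.0352, 0.0428]
ee_rot: [[0.365, -0.185, -0.912], [-0.07, -0.983, 0.171], [-0.928, 0.002, -0.372]]
ft_force: [-29.5, 5.6, 40.0]
grip_width: 0.342
```

Request:
arm_command --plan '[0.03,0,0.02,0,0,0,0.06,0,0.04,0,0,0,0.1,0,0.05,0,0,0,0.1,0,0.05,0,0,0]'

```text
t: 16.25
eef_pos: [0.4661, 0.0347, 0.0402]
ee_rot: [[0.371, -0.185, -0.91], [-0.072, -0.983, 0.17], [-0.926, 0.002, -0.378]]
ft_force: [-35.1, 5.2, 55.9]
grip_width: 0.341
```

The stop is reached. I'll undo the excess push before releasing.

Request:
arm_command --plan '[-0.05,0,-0.03,0,0,0,-0.1,0,-0.06,0,0,0,-0.14,0,-0.09,0,0,0,-0.14,0,-0.09,0,0,0]'

```text
t: 16.75
eef_pos: [0.4668, 0.0344, 0.0447]
ee_rot: [[0.372, -0.186, -0.909], [-0.071, -0.983, 0.172], [-0.926, 0.001, -0.379]]
ft_force: [10.7, 4.6, -4.4]
grip_width: 0.337
```

```bash
python3 low.py .02 | head -2
```

```text
16.75 [0.46675703 0.03444677 0.04474264] [10.66177887  4.6249538  -4.44170338] 0.3366151786022406 [ -9.37370013  -9.60751755 135.6535574   -1.02718279  31.72017662
  92.11798098]
```

Request:
arm_command --plan '[0.04,0,0.04,0,0,0,0.07,0,0.06,0,0,0,0.07,0,0.06,0,0,0]'

```text
t: 17.12
eef_pos: [0.466, 0.0346, 0.0407]
ee_rot: [[0.374, -0.186, -0.909], [-0.071, -0.983, 0.172], [-0.925, 0.001, -0.38]]
ft_force: [11.0, 3.0, -4.2]
grip_width: 0.34
```

Request:
arm_command --plan '[0,0,0,0,0,0,0,0,0,0,0,0,0,0,0,0,0,0,0,0,0,0,0,0,0,0,0,0,0,0]' --hand 0

```text
t: 17.75
eef_pos: [0.4629, 0.0349, 0.0388]
ee_rot: [[0.366, -0.186, -0.912], [-0.07, -0.982, 0.172], [-0.928, 0.001, -0.373]]
ft_force: [0.1, -1.0, -0.1]
grip_width: 0.997
```

```bash
python3 - <<'E'
from h import *
s=monitor.read_state(); print(s['t'],s['eef_pos'],s['ft_force'],s['grip_width'])
im=snap('wrist','w8.png'); print(proj('wrist',[kn(-.02),kn(0),kn(.02),kn(.05)],s))
P=np.array(s['eef_pos']); print(rel(P+[-.05,.01,.17],np.array(s['ee_rot'])),rel(P+[0,0,.1],np.array(s['ee_rot'])))
E
```

```text
17.75 [0.46292355 0.03493155 0.0387728 ] [ 0.08256126 -1.04152429 -0.05168881] 0.9971738604487234
[[255.49105527 253.30507705]
 [255.63139224 253.05633195]
 [255.77950094 252.59799291]
 [256.01763868 251.4723721 ]]
[-3.53, -0.01, -0.32, -0.0, -0.0, 0.0] [-1.86, 0.0, -0.75, -0.0, -0.0, 0.0]
```

View pics/w8.png

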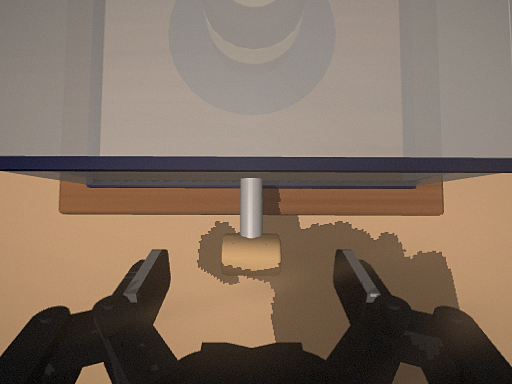

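The fingers are clear of the knob at (251,254) and the trim lies on the board. I'll retreat along the tool axis and check.

Request:
arm_command --plan '[-0.6,0,0,0,0,0,-1.2,0,0,0,0,0,-1.9,0,0,0,0,0,-2.6,0,0,0,0,0,-2.6,0,0,0,0,0]'

```text
t: 18.42
eef_pos: [0.4169, 0.044, 0.1627]
ee_rot: [[0.373, -0.186, -0.909], [-0.071, -0.983, 0.172], [-0.925, 0.001, -0.38]]
ft_force: [1.0, 0.2, -0.6]
grip_width: 1.001
```

```bash
python3 - <<'E'
from h import *
s=monitor.read_state(); print(s['t'],s['eef_pos'],s['ft_force'])
snap('wrist','w9.png'); snap('scene','s9.png')
w=cv2.imread('pics/w9.png'); c=cv2.resize(cv2.imread('pics/s9.png')[130:274,170:362],(512,384),interpolation=cv2.INTER_CUBIC)
cv2.imwrite('pics/c9.png',np.vstack([w[:300],c[:300]]))
Y=np.array([-X[1],X[0],0])
cor=lambda a,y,u,v:HG-X*(u*np.cos(a)-v*np.sin(a))+[0,0,u*np.sin(a)+v*np.cos(a)]+Y*y
for a in (0,.02,.05): print(a,'front lower corners scene(crop px)',[np.round((proj('scene',cor(a,y,.2,v))[0]-[170,130])*512/192,1).tolist() for y in(-.11,.11) for v in (0,.09)],'wrist knob',proj('wrist',kn(a),s).round(1), 'wrist front',[proj('wrist',cor(a,y,.2,v),s).round(1).tolist() for y in(-.11,.11) for v in (0,.09)])
E
```

```text
18.425 [0.41689061 0.04397902 0.16272275] [ 1.00138359  0.21397168 -0.60245342]
0 front lower corners scene(crop px) [[240.6, 135.3], [241.5, 89.1], [384.1, 224.7], [393.9, 180.9]] wrist knob [[253.9 185.7]] wrist front [[[350.1, 154.0]], [[387.5, 132.2]], [[156.5, 154.4]], [[120.9, 132.7]]]
0.02 front lower corners scene(crop px) [[240.6, 133.3], [240.6, 87.8], [384.5, 222.9], [393.5, 179.8]] wrist knob [[253.9 184.3]] wrist front [[[351.3, 153.3]], [[389.7, 128.7]], [[155.3, 153.7]], [[118.7, 129.2]]]
0.05 front lower corners scene(crop px) [[240.6, 130.5], [239.1, 86.0], [385.1, 220.2], [392.8, 178.4]] wrist knob [[254.  181.8]] wrist front [[[353.2, 152.0]], [[393.2, 122.9]], [[153.6, 152.4]], [[115.4, 123.4]]]
```

View pics/c9.png

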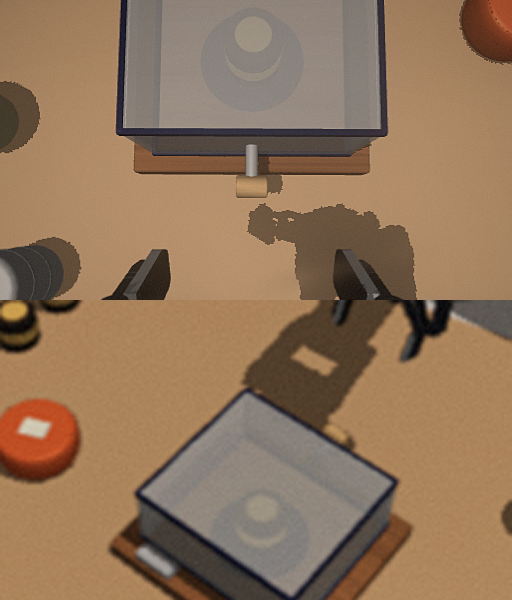

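```bash
python3 -c "
from h import *
print(finish_job())"
```

```text
the job is handed in; nothing more can be done
None
```

The cheese is on the slate disc, label up, with the cover lowered fully over it. I handed the job in at about 18.4 s, and no verdict was reported.

**Placing:** I took the dark-waxed cheese farthest to the robot's left and carried it in under the raised cover from the robot's side. I released it at about (0.600, 0.008), roughly 4 mm from the measured disc centre.

**Cover:** I gripped the knob and lowered the cover at up to about 0.4 rad/s, slower near the end, until the stop pushed back. I then opened the hand and backed away.

**Last checks:**
- The cover's front corners and knob were within about 3 px of where they should be at angle 0, so I judged it fully down.
- The cheese was upright and centred under the cover.
- The other cheeses I could still see looked unmoved. I did not re-measure any of them at the end; the tub was last seen, in place, just before I released the knob.
- The tool was clear, with about 1 N on the wrist.

**What did not match:**
- The knob slipped a few millimetres in the pads, so the angle worked out from the hand read −0.03 rad before the stop was felt.
- One extra small push at the stop raised the vertical force to about 56 N (about 66 N in total) at the wrist. That is under the 120 N wrist limit and went through the fingers on the knob; I undid it before letting go.
- Two joints reached their range limits briefly on the way in, and I re-aimed the tool to get clear of them.

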